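Put the stoneware bottle away in its tube

TASK

Lift the blue bottle out of its sloping wooden rest, stand it upright on the square bar mat and let go of it there. Then take it again by its neck and lower it gently, foot first, into the white tube until it stands fully home on the tube's floor, keeping hold of it until it is down, and let go. Leave the tumbler, the jug and the wine glass where they stand.

Things in the scene. Friction and masses are not known exactly. Their poses are not given: they have to be found in the camera images.
- bottle_mid (a point): Centre of the loose blue stoneware bottle (round, empty, closed, 150 mm long, 0.17 to 0.35 kg), on its axis 75 mm from the foot. Local z runs along the axis from foot to stopper. It starts lying in the rest, foot on the robot's side, its axis rising 35 degrees above level towards the stopper.
- bottle_foot (a point): Centre of the bottle's flat foot; same axes. The body is 44 mm across from the foot (edge bevelled 4 mm) up to 78 mm; cone-shaped shoulder 78 to 100 mm; centre of mass about 50 mm from the foot. Good to hold from the sides between 35 and 75 mm.
- bottle_neck (a point): Middle of the bottle's straight neck, on the axis, 119 mm from the foot; same axes. The neck is 18 mm across from 100 to 138 mm; above it, to 150 mm, a cork stopper 23 mm across, fixed to the bottle.
- bottle_rest: Light wooden sloping bottle rest, fixed: base plate 160 x 90 x 10 mm, whole 130 mm high. Origin on the counter, 5 mm from the plate's middle; local x is the level direction in which the stopper points; the bottle's foot sits at local (-60, 0, 50) mm. The bottle lifts straight up out of it.
- rest_slot (a point): Where the neck lies in the rest, on the bottle's axis: a slot open at the top between two cheeks 26 mm apart that keep fingers off the neck (104 to 134 mm from the foot). A low V holds the lowest 28 mm of the body. From 30 to 100 mm from the foot both sides of the bottle are free, with a 34 mm wide spine 26 mm below the axis.
- tube_floor (a point): Centre of the inner floor of the upright white tube, 12 mm above the counter; z up. The tube is fixed, open at the top, 58 mm outside and 48 mm inside diameter (2 mm of play all round the bottle), 78 mm deep, on a brass disc 84 mm across and 6 mm high.
- tube_mouth (a point): Centre of the tube's mouth, 90 mm above the counter. With the bottle home, its shoulder and neck stand out above the rim.
- bar_mat: Square grey bar mat with a black rubber border, 170 x 170 mm, 4 mm thick, fixed flat on the counter; origin at the centre of its underside.
- tumbler: Bystander: green glass tumbler, 70 mm across, 85 mm high, standing; origin at the centre of its underside.
- jug: Bystander: white ceramic mug-shaped jug, 76 mm across plus handle, 90 mm high; origin at the centre of its underside.
- glass: Bystander: stemmed wine glass, 60 mm across, 135 mm high; origin at the centre of its underside.
Things that resemble listed ones, but are neither listed nor needed, are in the scene too. Of the things like the bar_mat, leave any that is pink or turquoise; of the rest the larger one is meant.

How it is judged:
By the outcome, as a careful person would: the job done as asked, in the order asked, and still so for the second after the job is handed in, with the robot touching nothing.
It also fails if it takes over 72 s, if anything falls off the work surface, if the arm or the gripper's body presses on something with over 40 N, if the wrist force passes 120 N, or if a joint passes its speed limit or range.

ROBOT

A 7-joint arm with a two-finger parallel gripper is mounted at the origin on the work surface. World frame = base frame: x ahead of the robot, y to its left, z up, the work surface at z = 0. Lengths are in m, angles in rad, forces in N, time in s.
With the tool pointing down it reaches from about 0.375 to 0.925 m from the base axis. Payload 3.1 kg.
Tool frame: the origin (TCP) lies between the finger pads; the fingertips stand 19 mm ahead of it and the grasp point (between the pads) is the TCP; z points along the fingers, y is the direction in which the jaws open and shut (so a half turn about z gives the same grasp; the last joint's range is limited). The gripper opens to 85 mm and grips with 20 to 120 N. Pads are 22 mm wide; open, the fingers measure 114 mm over their backs; the gripper's body (76 mm by 85 mm) begins 54 mm behind the grasp point. The pads swing forward as they close: fully open they stand 13 mm farther back than shut.
Start: joints at [1.155, 0.383, 0.044, 1.598, -0.018, 1.161, -0.05], TCP at [0.203, -0.617, 0.211] pointing down, gripper open.
Joint ranges: [-2.61, 2.61], [-0.41, 2.15], [-1.48, 1.57], [0, 2.5], [-1.57, 4.71], [0.05, 1.97], [-2.85, 2.85]. Speed limits (rad/s): [2.79, 2.79, 3.14, 3.14, 3.14, 3.14, 3.14].

INTERFACE

Orientations are given as a unit quaternion [x, y, z, w].
In Python, from bench import move_ptp, movel, move_j, move_gripper, pause, inverse_kinematics, read_camera, camera_params, MotionError, sign_off, look_for, tip_of, read_time_s, read_qpos, read_joint_vel, read_effort, read_eef_pos, read_tcp_rot, read_ft_force, read_ft_torque, read_finger_gap gives the robot as it stands. Calls block until the motion is done:
- move_ptp(position, orientation): joint-space move of the TCP to a pose.
- movel(position, orientation=None, speed=0.15): straight line of the TCP; orientation=None keeps the orientation; speed is the mean speed in m/s.
- move_j(angles): joint-space move.
- move_gripper(opening, effort=None): finger opening in m; effort is the grip in N (None keeps the last); returns when the fingers have stopped.
- pause(seconds).
- inverse_kinematics(position, orientation): joint angles nearest the present ones, or None.
- read_camera(name): name is "scene" or "top" or "wrist"; returns the picture (480x640x3 uint8, red, green, blue); there is no depth.
- camera_params(name): a dict with "K" (3x3 intrinsics, pixels), "camera_from_world" (4x4, takes a point from world to camera coordinates). Camera axes: x right, y down, z forward; pixel columns grow to the right and rows downward; lengths in m; the calibration is good to about 2 mm. A picture is of the moment at which its call begins: read the wrist's pose just before it. camera_params takes no time and is no camera call; for the wrist camera it gives the pose at the moment of the call.
A pose or a line that the arm cannot do raises MotionError and nothing moves.
- sign_off(): hands the job in, once; it reports no verdict.
Trained networks look in the newest picture that a camera, given by its name, has taken for a name from the list of things; names that differ only in an ending like _2 or _b are one class to them, and where a whole thing is asked for, a point or a joint stands for the part that bears it (a point fixed in the world has none). Each returns a list of dicts, best first, with "confidence" (0 to 1); they miss things now and then, are a little off and sometimes report something else, mostly with a low value. They report only what shows in the picture. A call takes as long as a camera call. They do not tell look-alikes from the thing itself.
- look_for(camera, name): "at" ([column, row] in pixels, amid what is visible of it).
- tip_of(camera, name): "at" ([column, row] in pixels: a listed point, or the origin of a listed thing).
Readings, each from a call of its own:
- read_time_s(): time.
- read_qpos(): joint angles.
- read_joint_vel(): joint speeds.
- read_effort(): joint torques, N m.
- read_eef_pos(): TCP position.
- read_tcp_rot(): TCP orientation.
- read_ft_force(): force on the tool from outside, world axes, zero at the start.
- read_ft_torque(): the same for the moment, N m.
- read_finger_gap(): finger opening in m.
Only numpy, scipy, OpenCV 4.12 (cv2) and the standard library are available. Lean on these libraries where they do the work, as an engineer would, in place of code of your own. Each camera call takes 0.05 s, during which the arm holds its last target. There are 200 camera calls.

## Working session

There is one attempt and no reset: what is moved stays moved. The work goes in short steps, each a Python script; the robot and the scene stay as the last script left them, time stands still between calls to the robot, and variables do not carry over. Pictures are saved under pics/ and viewed, about 8 in all and at most 12, crops included, and the job is handed in when it is done.

```bash
mkdir -p pics; ls
cat > h.py <<'E'
import numpy as np, cv2
from bench import *
from scipy.spatial.transform import Rotation as R
def snap(cam,fn=None):
    im=read_camera(cam)
    if fn: cv2.imwrite('pics/'+fn,im[:,:,::-1])
    return im
def ray(cam,px,P=None):
    P=P or camera_params(cam);K=np.array(P['K']);T=np.array(P['camera_from_world'])
    d=T[:3,:3].T@np.linalg.solve(K,[px[0],px[1],1.]);o=-T[:3,:3].T@T[:3,3]
    return o,d/np.linalg.norm(d)
def atz(cam,px,z,P=None):
    o,d=ray(cam,px,P);return o+d*(z-o[2])/d[2]
def tri(rays):
    A=0;b=0
    for o,d in rays:
        M=np.eye(3)-np.outer(d,d);A=A+M;b=b+M@o
    x=np.linalg.solve(A,b)
    return x,[round(1e3*np.linalg.norm((np.eye(3)-np.outer(d,d))@(x-o)),1) for o,d in rays]
def proj(cam,p,P=None):
    P=P or camera_params(cam);q=np.array(P['camera_from_world'])@np.r_[p,1];q=np.array(P['K'])@q[:3];return q[:2]/q[2]
E
python3 - <<'E'
from h import *
a=snap('scene','s0.png');b=snap('top','t0.png')
for c in('scene','top'):
    for n in ['bottle_mid','bottle_foot','bottle_neck','bottle_rest','rest_slot','tube_floor','tube_mouth','bar_mat','tumbler','jug','glass']:
        print(c,n,[(np.round(r['at'],1).tolist(),round(r['confidence'],2)) for r in tip_of(c,n)][:4])
    P=camera_params(c);print(np.round(ray(c,[320,240])[0],3),np.round(ray(c,[320,240])[1],3),P['K'][0][0])
print(read_time_s(),read_tcp_rot())
E
```

```text
pics
scene bottle_mid [([194.5, 199.2], 0.86)]
scene bottle_foot [([214.5, 202.7], 0.65)]
scene bottle_neck [([183.4, 197.0], 0.92)]
scene bottle_rest [([201.3, 238.6], 0.87)]
scene rest_slot [([182.1, 199.0], 0.86)]
scene tube_floor [([392.7, 305.8], 0.58), ([490.9, 377.8], 0.15)]
scene tube_mouth [([397.9, 274.8], 0.89), ([182.5, 197.6], 0.48)]
scene bar_mat [([290.2, 265.6], 0.97), ([251.8, 179.3], 0.84), ([416.0, 243.0], 0.75), ([191.7, 198.6], 0.61)]
scene tumbler [([278.5, 362.3], 0.61)]
scene jug [([168.4, 305.3], 0.93)]
scene glass [([489.9, 375.6], 0.57)]
[1.286 0.437 0.685] [-0.745 -0.346 -0.57 ] 527.2410241643707
top bottle_mid [([431.7, 243.6], 0.81), ([429.4, 243.5], 0.32)]
top bottle_foot [([431.7, 267.3], 0.77), ([175.0, 198.3], 0.54)]
top bottle_neck [([438.7, 225.4], 0.74)]
top bottle_rest [([428.9, 247.2], 0.82)]
top rest_slot [([440.1, 229.0], 0.72)]
top tube_floor [([251.3, 227.9], 0.62), ([342.7, 240.9], 0.53), ([391.7, 160.0], 0.38)]
top tube_mouth [([245.1, 224.6], 0.77)]
top bar_mat [([247.9, 160.4], 0.85), ([340.5, 236.5], 0.66), ([261.1, 311.1], 0.64), ([445.2, 342.0], 0.61)]
top tumbler [([299.5, 150.8], 0.94)]
top jug [([394.9, 161.0], 0.96)]
top glass [([173.7, 196.8], 0.92), ([437.8, 223.9], 0.63)]
[0.39  0.077 1.596] [ 0.073 -0.012 -0.997] 586.042664827035
1.2 [ 9.87399739e-01  1.58245872e-01  5.79230143e-06 -1.68196886e-05]
```

View pics/s0.png

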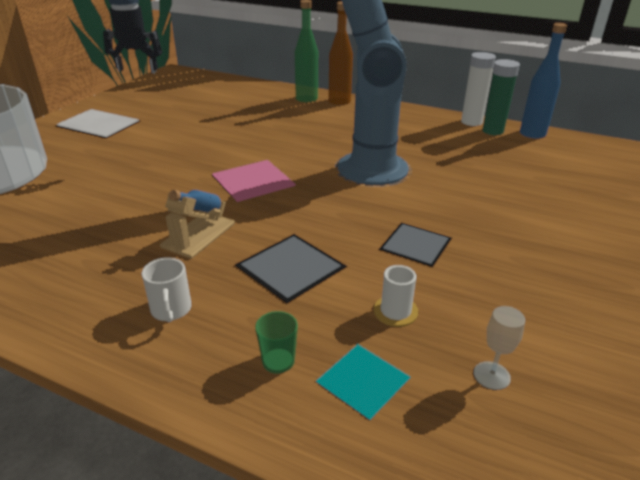

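View pics/t0.png

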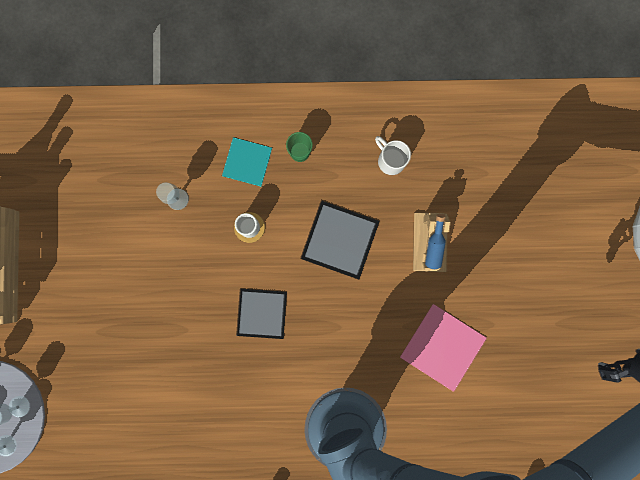

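The scene picture shows the large black-bordered grey mat at (290,266), a smaller grey one at (416,243), pink at (253,180), turquoise at (363,380) and a white plain one at (98,123). In the top picture they are at (340,240), (262,313), (444,347) and (247,161). The larger grey one at top (340,240) fits. The blue bottle in the rest is at top (436,243); the big blue bottle in the background is a look-alike. The tube is at top (249,226).

Run:
```python
from h import *
snap('scene');b=snap('top')
for n,z in [('bottle_mid',0),('bottle_foot',0),('bottle_neck',0),('rest_slot',0),('tube_mouth',0),('tube_floor',0),('bottle_rest',0),('bar_mat',0),('tumbler',0),('jug',0),('glass',0)]:
    r=[]
    for c in('scene','top'):
        t=tip_of(c,n)
        if n=='bar_mat': t=[q for q in t if (np.hypot(*(np.array(q['at'])-([290,266] if c=='scene' else [340,237])))<15)]
        r.append(ray(c,t[0]['at']))
    x,e=tri(r);print(n,np.round(x,4),e)
# mats from top: grey+black border
hsv=cv2.cvtColor(b,cv2.COLOR_RGB2HSV)
m=((hsv[:,:,1]<60)).astype(np.uint8)
n,l,st,ce=cv2.connectedComponentsWithStats(m)
for i in range(1,n):
    if 800<st[i][4]<8000 and st[i][1]>100:
        c=cv2.findContours((l==i).astype(np.uint8),0,2)[0][0];q=cv2.minAreaRect(c)
        bx=np.array([atz('top',p,.004) for p in cv2.boxPoints(q)])
        print(ce[i].round(1),st[i][4],np.round(bx.mean(0)[:2],4),[round(np.linalg.norm(bx[k]-bx[k-1]),3) for k in(0,1)],np.round(bx[1]-bx[0],3))
crop=np.hstack([cv2.resize(b[190:350,225:385],(400,400),interpolation=2),cv2.resize(b[195:285,390:480],(400,400),interpolation=2)])
cv2.imwrite('pics/c1.png',crop[:,:,::-1])
# IK probe, wrist cam mount
P=camera_params('wrist');T=np.array(P['camera_from_world']);W=np.eye(4);W[:3,:3]=R.from_quat(read_tcp_rot()).as_matrix();W[:3,3]=read_eef_pos()
print(np.round(np.linalg.inv(T@W),3),P['K'][0][0])
```

```text
bottle_mid [ 0.4912 -0.2379  0.0925] [np.float64(1.5), np.float64(1.5)]
bottle_foot [ 0.4271 -0.238   0.0399] [np.float64(1.0), np.float64(1.0)]
bottle_neck [ 0.5339 -0.2351  0.1154] [np.float64(4.2), np.float64(4.2)]
rest_slot [ 0.5238 -0.2478  0.1106] [np.float64(4.5), np.float64(4.5)]
tube_mouth [0.5524 0.2491 0.1016] [np.float64(0.6), np.float64(0.6)]
tube_floor [0.5392 0.2511 0.017 ] [np.float64(3.8), np.float64(3.8)]
bottle_rest [ 0.4863 -0.2375 -0.0113] [np.float64(1.6), np.float64(1.6)]
bar_mat [0.5107 0.0013 0.0019] [np.float64(0.1), np.float64(0.1)]
tumbler [ 0.751   0.1112 -0.0043] [np.float64(0.0), np.float64(0.0)]
jug [ 0.7251 -0.1366  0.0096] [np.float64(4.5), np.float64(4.5)]
glass [ 0.6335  0.4491 -0.0026] [np.float64(3.0), np.float64(3.0)]
[392.6 155.7] 943 [ 0.7401 -0.1496] [np.float64(0.111), np.float64(0.092)] [ 0.01  -0.092  0.   ]
[340.  239.1] 3650 [0.5069 0.003 ] [np.float64(0.167), np.float64(0.169)] [ 0.159 -0.059  0.   ]
[261.6 313. ] 2054 [0.3111 0.2195] [np.float64(0.127), np.float64(0.127)] [ 0.126 -0.011  0.   ]
[ 18.2 415.8] 3770 [0.049  0.8589] [np.float64(0.293), np.float64(0.118)] [-0.002 -0.118  0.   ]
[[ 0.002 -0.945 -0.328  0.085]
 [ 1.     0.002  0.    -0.001]
 [ 0.    -0.328  0.945 -0.164]
 [ 0.     0.     0.     1.   ]] 334.3835817010483
```

View pics/c1.png

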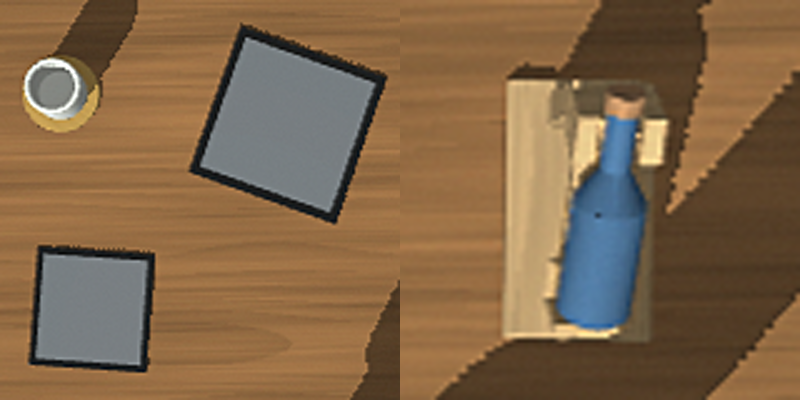

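Confirmed: the crop shows the 168 mm grey mat with black border (against 127 mm for the small one), and the small blue bottle in the rest. Next I look from nearer with the wrist camera.

```bash
cat >> h.py <<'E'
from scipy.optimize import least_squares
def Q(app,yv):
    z=np.array(app,float);z/=np.linalg.norm(z);y=np.array(yv,float);y-=z*(y@z);y/=np.linalg.norm(y)
    return R.from_matrix(np.c_[np.cross(y,z),y,z]).as_quat()
def down(yaw): return Q([0,0,-1],[np.sin(yaw),-np.cos(yaw),0])  # tool x along yaw
def views(cam_poses,names,save=None):
    out=[]
    for i,(p,q) in enumerate(cam_poses):
        if p is not None: move_ptp(p,q); pause(.15)
        P=camera_params('wrist');im=snap('wrist',f'{save}{i}.png' if save else None)
        for n in names:
            t=tip_of('wrist',n)
            if t and t[0]['confidence']>.3: out.append((P,n,np.array(t[0]['at']),t[0]['confidence']))
    return out
def pose3(obs,f,x0):
    res=lambda x: np.concatenate([proj('wrist',f(x,n),P)-a for P,n,a,c in obs])
    s=least_squares(res,x0,loss='soft_l1',f_scale=2.);return s.x,np.round(res(s.x).reshape(-1,2),1).tolist()
E
python3 - <<'E'
from h import *
import pickle
V=[([.45,-.237,.25],down(0)),([.49,-.21,.27],down(.3)),([.49,-.26,.27],down(-.2))]
o=views(V,['bottle_mid','bottle_foot','bottle_neck'],'wb')
S={'bottle_foot':0,'bottle_mid':.075,'bottle_neck':.119}
p=np.radians(35)
f=lambda x,n: np.array([x[0],x[1],.05])+S[n]*np.array([np.cos(p)*np.cos(x[2]),np.cos(p)*np.sin(x[2]),np.sin(p)])
x,r=pose3(o,f,[.427,-.238,0]);print(x.round(4));[print(a[1],round(a[3],2),a[2].round(),b) for a,b in zip(o,r)]
o=views([([.50,.23,.22],down(0)),([.54,.27,.22],down(.4)),([.54,.21,.22],down(-.3))],['tube_mouth','tube_floor'],'wt')
g=lambda x,n: np.array([x[0],x[1],.09 if n=='tube_mouth' else .012])
x,r=pose3(o,g,[.545,.25]);print(x.round(4));[print(a[1],round(a[3],2),a[2].round(),b) for a,b in zip(o,r)]
a=[cv2.resize(cv2.imread(f'pics/w{k}{i}.png'),(400,300)) for k,i in (('b',0),('b',2),('t',0),('t',2))]
cv2.imwrite('pics/m1.png',np.vstack([np.hstack(a[:2]),np.hstack(a[2:])]));print(read_time_s())
E
```

```text
[ 0.4296 -0.2387 -0.0212]
bottle_mid 0.82 [323. 168.] [-0.2, 1.7]
bottle_foot 0.87 [320. 219.] [1.5, 0.2]
bottle_neck 0.93 [323. 129.] [0.9, 1.0]
bottle_mid 0.65 [348. 213.] [-0.3, 0.1]
bottle_foot 0.77 [328. 251.] [-0.2, -1.3]
bottle_neck 0.58 [362. 188.] [0.6, -2.6]
bottle_mid 0.85 [306. 208.] [-2.5, 1.5]
bottle_foot 0.59 [314. 249.] [0.2, -0.0]
bottle_neck 0.93 [295. 181.] [0.1, -1.2]
[0.5451 0.2515]
tube_mouth 0.71 [293. 171.] [1.2, -0.5]
tube_floor 0.92 [298. 161.] [1.3, -0.6]
tube_mouth 0.67 [345. 218.] [-4.0, 3.6]
tube_floor 0.87 [336. 202.] [0.4, -0.5]
tube_mouth 0.94 [280. 225.] [-2.4, 0.5]
tube_floor 0.97 [286. 207.] [0.3, -1.2]
9.5917
```

View pics/m1.png

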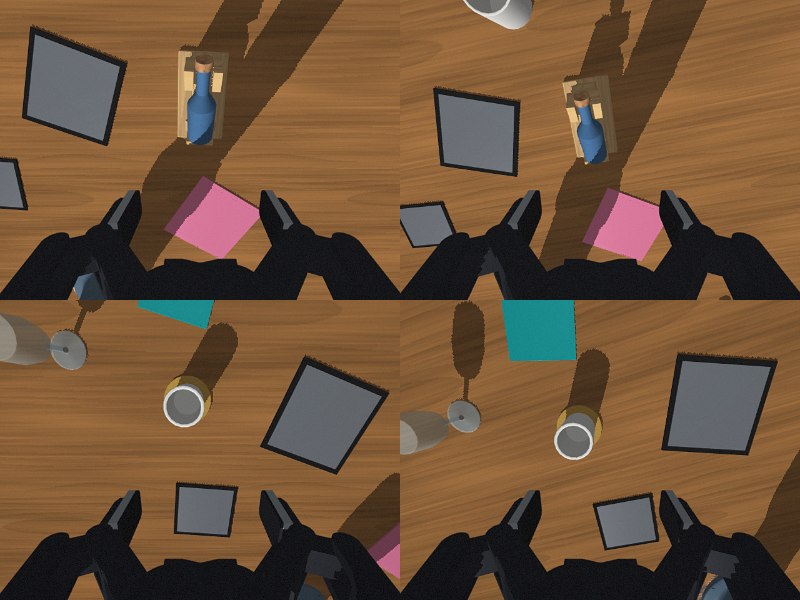

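The wrist views show the bottle in its rest and the tube, consistent with the fits (residuals 1–4 px). Now I check reachability and refine the tube from its rim offline, before grasping.

```bash
cat >> h.py <<'E'
FOOT=np.array([.4296,-.2387,.05]);PSI=-.0212;S=.057
def tool(elev,yaw): # tool pointing at elevation elev (deg), heading yaw; camera side up
    e=np.radians(elev);return Q([np.cos(e)*np.cos(yaw),np.cos(e)*np.sin(yaw),np.sin(e)],[np.sin(yaw),-np.cos(yaw),0])
def zax(q): return R.from_quat(q).as_matrix()[:,2]
AX=np.array([np.cos(np.radians(35))*np.cos(PSI),np.cos(np.radians(35))*np.sin(PSI),np.sin(np.radians(35))])
G=FOOT+S*AX
Tt=np.array([[.002,-.945,-.328,.085],[1,.002,0,-.001],[0,-.328,.945,-.164],[0,0,0,1]])
E
python3 - <<'E'
from h import *
print(G)
for t in (5,10,15,20):
    q=tool(-90+t,PSI);print(t,[inverse_kinematics(G-d*zax(q),q) is not None for d in(.12,0)],end=' ')
    for y in(0,.3,-.3):
        u=tool(-35+t,y); print(y,[inverse_kinematics([.507,.003,h],u) is not None for h in(.063,.12,.2)],[inverse_kinematics(np.array([.507,.003,.063])-.13*zax(u),u) is not None],end=' ')
    print()
K=np.array(camera_params('wrist')['K'])
for i,(p,q) in enumerate([([.50,.23,.22],down(0)),([.54,.27,.22],down(.4)),([.54,.21,.22],down(-.3))]):
    W=np.eye(4);W[:3,:3]=R.from_quat(q).as_matrix();W[:3,3]=p
    P={'K':K,'camera_from_world':np.linalg.inv(W@Tt)}
    im=cv2.imread(f'pics/wt{i}.png');c0=proj('wrist',[.5451,.2515,.09],P)
    m=(im.min(2)>165).astype(np.uint8);m[:int(c0[1]-45)]=0;m[int(c0[1]+45):]=0;m[:,:int(c0[0]-50)]=0;m[:,int(c0[0]+50):]=0
    n,l,st,ce=cv2.connectedComponentsWithStats(m);k=1+np.argmax(st[1:,4])
    cs=max(cv2.findContours((l==k).astype(np.uint8),0,cv2.CHAIN_APPROX_NONE)[0],key=cv2.contourArea)
    w=np.array([atz('wrist',a[0],.09,P)[:2] for a in cs])
    s=least_squares(lambda x:np.hypot(*(w-x[:2]).T)-x[2],[.545,.2515,.029],loss='soft_l1',f_scale=.001).x
    print(c0.round(),st[k],s.round(4))
E
```

```text
[ 0.47628117 -0.23968979  0.08269386]
5 [True, True] 0 [False, False, False] [False] 0.3 [False, False, False] [False] -0.3 [False, False, False] [False] 
10 [True, True] 0 [False, False, False] [False] 0.3 [False, False, False] [False] -0.3 [False, False, False] [False] 
15 [True, True] 0 [False, False, False] [False] 0.3 [False, False, False] [False] -0.3 [False, False, False] [False] 
20 [True, True] 0 [False, False, False] [False] 0.3 [False, False, False] [False] -0.3 [False, False, False] [False] 
[297. 170.] [262 137  65  66 898] [0.5439 0.2544 0.0279]
[342. 223.] [309 191  63  60 852] [0.5449 0.2536 0.0279]
[277. 228.] [247 197  62  59 753] [0.5457 0.2508 0.0279]
```

Run:
```python
from h import *
for e in (-15,-20,-25,-30,-35,-40,-45,-50):
    ok=[]
    for y in np.arange(-3.1,3.15,.2):
        for flip in (0,1):
          for (mx,my) in ((.507,.003),(.53,.01),(.55,.0),(.507,-.03),(.507,.03)):
            u=(R.from_quat(tool(e,y))*R.from_euler('z',np.pi*flip)).as_quat()
            if all(inverse_kinematics(p,u) is not None for p in ([mx,my,.063],[mx,my,.13],np.array([mx,my,.063])-.08*zax(u))): ok.append((round(y,1),flip,mx,my))
    print(e,len(ok),ok[:12])
```

```text
-15 166 [(np.float64(-2.3), 0, 0.507, -0.03), (np.float64(-2.3), 1, 0.507, -0.03), (np.float64(-2.1), 0, 0.507, 0.003), (np.float64(-2.1), 0, 0.53, 0.01), (np.float64(-2.1), 0, 0.55, 0.0), (np.float64(-2.1), 0, 0.507, -0.03), (np.float64(-2.1), 0, 0.507, 0.03), (np.float64(-2.1), 1, 0.507, 0.003), (np.float64(-2.1), 1, 0.53, 0.01), (np.float64(-2.1), 1, 0.55, 0.0), (np.float64(-2.1), 1, 0.507, -0.03), (np.float64(-2.1), 1, 0.507, 0.03)]
-20 174 [(np.float64(-2.3), 0, 0.507, 0.003), (np.float64(-2.3), 0, 0.507, -0.03), (np.float64(-2.3), 1, 0.507, 0.003), (np.float64(-2.3), 1, 0.53, 0.01), (np.float64(-2.3), 1, 0.507, -0.03), (np.float64(-2.3), 1, 0.507, 0.03), (np.float64(-2.1), 0, 0.507, 0.003), (np.float64(-2.1), 0, 0.53, 0.01), (np.float64(-2.1), 0, 0.55, 0.0), (np.float64(-2.1), 0, 0.507, -0.03), (np.float64(-2.1), 0, 0.507, 0.03), (np.float64(-2.1), 1, 0.507, 0.003)]
-25 181 [(np.float64(-2.5), 0, 0.507, -0.03), (np.float64(-2.5), 1, 0.507, -0.03), (np.float64(-2.3), 0, 0.507, 0.003), (np.float64(-2.3), 0, 0.53, 0.01), (np.float64(-2.3), 0, 0.55, 0.0), (np.float64(-2.3), 0, 0.507, -0.03), (np.float64(-2.3), 0, 0.507, 0.03), (np.float64(-2.3), 1, 0.507, 0.003), (np.float64(-2.3), 1, 0.53, 0.01), (np.float64(-2.3), 1, 0.55, 0.0), (np.float64(-2.3), 1, 0.507, -0.03), (np.float64(-2.3), 1, 0.507, 0.03)]Traceback (most recent call last):
  File "<stdin>", line 8, in <module>
  File "<stdin>", line 8, in <genexpr>
ValueError: time passes only in moves, steps and waits
```

Run:
```python
from h import *
for e in (-25,-32):
  for y in (-.6,-.8,-1.,-1.2,-1.4,.8,1.0):
    for flip in (0,1):
      u=(R.from_quat(tool(e,y))*R.from_euler('z',np.pi*flip)).as_quat();mx,my=.515,.003
      s=[inverse_kinematics(p,u) for p in ([mx,my,.061],[mx,my,.15],np.array([mx,my,.061])-.09*zax(u))]
      print(e,y,flip,[None if k is None else np.round(k,2).tolist() for k in s][:2], s[2] is not None)
q=tool(-80,PSI);print([np.round(inverse_kinematics(G-d*zax(q),q),2).tolist() for d in(.12,0)])
q=(R.from_quat(q)*R.from_euler('z',np.pi)).as_quat();k=inverse_kinematics(G,q);print(k if k is None else np.round(k,2).tolist())
print(np.round(read_qpos(),2))
```

```text
-25 -0.6 0 [[-1.21, 0.67, 0.48, 2.5, 1.72, 0.84, 1.56], None] False
-25 -0.6 1 [[-0.15, 0.66, -0.57, 2.45, 1.87, 1.43, -1.36], [-0.02, 0.38, -0.73, 2.48, 1.72, 1.31, -1.13]] False
-25 -0.8 0 [[-1.95, 1.84, 1.33, 2.39, -1.35, 0.57, -2.22], [-0.39, 0.39, -0.39, 2.36, 1.46, 1.3, 2.01]] True
-25 -0.8 1 [[-0.16, 0.71, -0.61, 2.33, 1.66, 1.5, -1.32], [-0.05, 0.47, -0.75, 2.35, 1.54, 1.45, -1.12]] True
-25 -1.0 0 [[-1.85, 1.71, 1.34, 2.26, -0.88, 0.64, -2.67], [0.17, 0.72, -1.03, 2.2, 1.52, 1.78, 2.0]] True
-25 -1.0 1 [[-0.16, 0.76, -0.63, 2.19, 1.5, 1.57, -1.31], [-0.07, 0.56, -0.75, 2.21, 1.41, 1.58, -1.14]] True
-25 -1.2 0 [[0.01, 0.91, -0.82, 2.05, 1.45, 1.8, 1.83], [0.16, 0.81, -1.04, 2.06, 1.43, 1.91, 1.95]] True
-25 -1.2 1 [[-0.16, 0.81, -0.63, 2.06, 1.36, 1.65, -1.3], [-0.08, 0.64, -0.73, 2.07, 1.29, 1.69, -1.16]] True
-25 -1.4 0 [[0.01, 0.96, -0.82, 1.91, 1.34, 1.87, 1.8], [0.01, 0.76, -0.82, 1.93, 1.23, 1.86, 1.93]] True
-25 -1.4 1 [[-0.15, 0.86, -0.62, 1.92, 1.23, 1.72, -1.31], [-0.11, 0.69, -0.68, 1.94, 1.17, 1.77, -1.18]] True
-25 0.8 0 [[1.73, 1.35, -1.27, 2.32, 0.4, 0.23, -0.
[... 1370 characters left out ...]
0.78, -0.64, 1.95, 1.19, 1.6, -1.25], [-0.03, 0.63, -0.72, 1.95, 1.13, 1.67, -1.13]] True
-32 0.8 0 [[1.63, 1.13, -1.26, 2.33, 0.13, 0.19, -0.17], [1.59, 0.62, -1.23, 2.33, -1.0, 0.47, 0.65]] True
-32 0.8 1 [[1.01, 0.57, -0.56, 2.35, -1.54, 0.69, -1.92], [0.91, 0.29, -0.46, 2.36, -1.44, 0.83, -2.21]] True
-32 1.0 0 [[0.12, 0.6, 0.42, 2.26, -1.55, 1.23, 1.2], [-0.32, 0.53, 0.94, 2.28, -1.52, 1.44, 1.03]] True
-32 1.0 1 [[0.96, 0.61, -0.5, 2.22, -1.22, 0.79, -2.09], [0.91, 0.38, -0.44, 2.23, -1.19, 0.94, -2.28]] True
[[0.73, 0.06, -0.29, 2.04, -0.07, 0.89, -1.1], [0.78, 0.27, -0.38, 2.09, 0.05, 0.64, -1.21]]
[1.48, 0.57, -1.24, 2.07, 0.7, 0.81, 1.42]
[ 0.06  0.3  -0.6   1.74  0.18  1.16 -2.46]
```

Run:
```python
from h import *
q=tool(-80,PSI);z=zax(q)
move_gripper(.085,40)
move_ptp(G-.13*z,q); print(np.round(read_qpos(),2),read_time_s())
movel(G,speed=.12); pause(.1); print('F',np.round(read_ft_force(),1),read_eef_pos()-G)
move_gripper(.02,40); print('gap',read_finger_gap(),np.round(read_ft_force(),1))
movel(G+[0,0,.02],speed=.05); print('gap',read_finger_gap(),np.round(read_ft_force(),1))
movel(G+[0,0,.15],speed=.15); print('gap',read_finger_gap(),np.round(read_ft_force(),1),np.round(read_qpos(),2),read_time_s())
for y in(-1.,-1.2,-1.4):
  u=tool(-25,y)
  for h in(.22,.15,.061):
    k=inverse_kinematics([.507,.003,h],u);print(y,h,k if k is None else np.round(k,2).tolist())
snap('scene','s1.png')
```

```text
[ 0.73  0.04 -0.28  2.03 -0.08  0.92 -1.1 ] 11.4833
F [ 0.2  0.9 -0.2] [ 0.00063452 -0.00048294  0.00098782]
gap 0.02022765697108597 [-8.2  2.4 14.3]
gap 0.020139465542118085 [-0.   0.3 -0.6]
gap 0.019880351162487847 [-0.1  1.3 -0.3] [ 0.71  0.06 -0.29  1.97 -0.06  0.96 -1.13] 15.025
-1.0 0.22 [0.33, 0.64, -1.24, 2.2, 1.47, 1.84, 2.13]
-1.0 0.15 [0.16, 0.71, -1.03, 2.22, 1.51, 1.78, 1.99]
-1.0 0.061 [-1.87, 1.72, 1.33, 2.27, -0.89, 0.65, -2.67]
-1.2 0.22 [0.16, 0.61, -1.03, 2.07, 1.31, 1.85, 2.07]
-1.2 0.15 [0.15, 0.81, -1.04, 2.08, 1.42, 1.91, 1.94]
-1.2 0.061 [-0.0, 0.9, -0.82, 2.06, 1.44, 1.8, 1.81]
-1.4 0.22 [0.0, 0.6, -0.82, 1.94, 1.16, 1.86, 2.04]
-1.4 0.15 [0.0, 0.75, -0.82, 1.95, 1.22, 1.85, 1.92]
-1.4 0.061 [0.01, 0.96, -0.82, 1.93, 1.33, 1.87, 1.78]
```

View pics/s1.png

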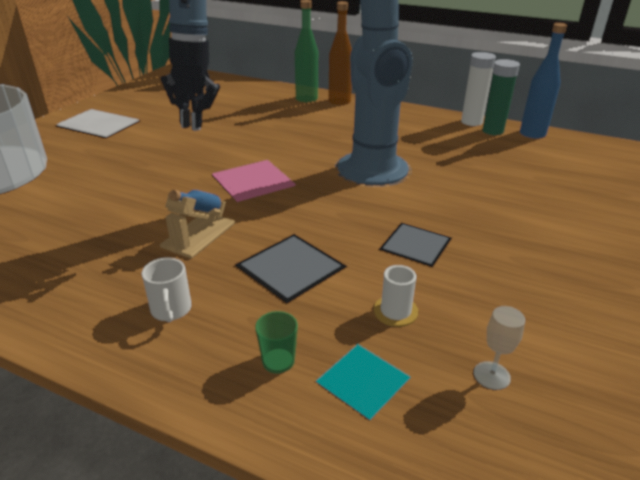

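The grasp missed (gap closed to 20 mm); the bottle still seems to lie in its rest, at scene (200,202). I look again and compare the gripper's projected position.

Run:
```python
from h import *
move_gripper(.085)
print('tcp px',proj('scene',read_eef_pos()).round(),proj('top',read_eef_pos()).round(),proj('wrist',read_eef_pos()).round())
w=snap('wrist','w3.png');snap('scene');t=snap('top','t3.png')
for n in ['bottle_foot','bottle_mid','bottle_neck']:
    r=[]
    for c in('scene','top','wrist'):
        a=tip_of(c,n)
        if a and a[0]['confidence']>.3: r.append(ray(c,a[0]['at']));print(c,n,np.round(a[0]['at']),round(a[0]['confidence'],2),'model',proj(c,FOOT+AX*{'t':0,'d':.075,'k':.119}[n[-1]]).round())
    if len(r)>1: print(tri(r))
cv2.imwrite('pics/m3.png',np.hstack([cv2.resize(w,(400,300)),cv2.resize(t[170:320,350:550],(400,300),interpolation=2)])[:,:,::-1])
```

```text
tcp px [189. 137.] [449. 243.] [321. 286.]
scene bottle_foot [212. 208.] 0.83 model [212. 203.]
top bottle_foot [393. 163.] 0.67 model [433. 266.]
wrist bottle_foot [319. 278.] 0.81 model [321. 277.]
(array([ 0.57720567, -0.15969826,  0.19241401]), [np.float64(56.0), np.float64(107.0), np.float64(130.2)])
scene bottle_mid [196. 197.] 0.86 model [194. 199.]
top bottle_mid [437. 240.] 0.72 model [436. 241.]
wrist bottle_mid [322. 226.] 0.91 model [321. 226.]
(array([ 0.49161233, -0.2389257 ,  0.09979319]), [np.float64(5.8), np.float64(4.1), np.float64(2.1)])
scene bottle_neck [184. 200.] 0.75 model [182. 196.]
top bottle_neck [438. 221.] 0.55 model [438. 226.]
wrist bottle_neck [320. 190.] 0.87 model [321. 189.]
(array([ 0.53160491, -0.23899571,  0.1126768 ]), [np.float64(6.5), np.float64(10.1), np.float64(5.9)])
```

View pics/m3.png

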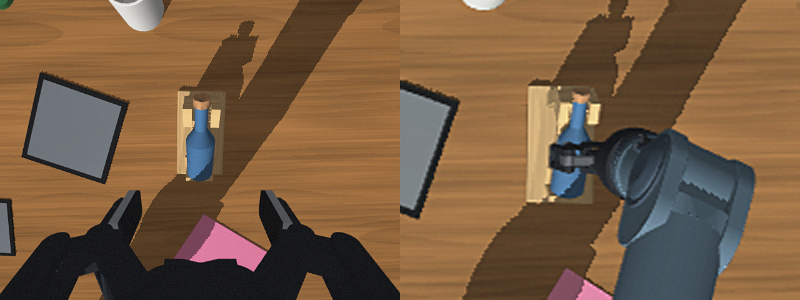

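The fit still matches the bottle (wrist residuals ≤2 px), and it has not moved. However, the fingertips in s1.png (about (190,127)) lie higher than the TCP projects (189,137). I check where the tips really are, with an overlay.

Run:
```python
from h import *
move_gripper(.045);print(read_finger_gap())
p=np.array(read_eef_pos());M=R.from_quat(read_tcp_rot()).as_matrix()
out=[]
for c,h in(('scene',(150,110)),('wrist',(240,180))):
    im=snap(c).copy();u=proj(c,p).round().astype(int)
    for tz,col in((-.054,(255,0,0)),(0,(255,255,0)),(.019,(0,255,0))):
        for ty in ([0] if c=='scene' else[-.0225,.0225]):
            a=proj(c,p+M@[0,ty,tz]);print(c,tz,a.round());cv2.circle(im,tuple(a.round().astype(int).tolist()),1,col,-1)
    s=(60,45) if c=='scene' else (160,120)
    x0=max(0,u[0]-s[0]);y0=min(max(0,u[1]-s[1]),480-2*s[1]);print(c,x0,y0)
    out.append(cv2.resize(im[y0:y0+2*s[1],x0:x0+2*s[0]],(400,300),interpolation=cv2.INTER_NEAREST))
cv2.imwrite('pics/m4.png',np.hstack(out)[:,:,::-1])
print(p,read_tcp_rot(),tool(-80,PSI))
```

```text
0.04505063890004609
scene -0.054 [189. 111.]
scene 0 [189. 137.]
scene 0.019 [190. 146.]
scene 129 92
wrist -0.054 [264. 349.]
wrist -0.054 [379. 349.]
wrist 0 [280. 286.]
wrist 0 [362. 286.]
wrist 0.019 [284. 271.]
wrist 0.019 [359. 271.]
wrist 161 166
[ 0.47626965 -0.23968388  0.23267694] [ 9.96138677e-01 -1.05842666e-02  8.71484180e-02  9.28563970e-04] [ 9.96138732e-01 -1.05594661e-02  8.71508464e-02  9.23833573e-04]
```

View pics/m4.png

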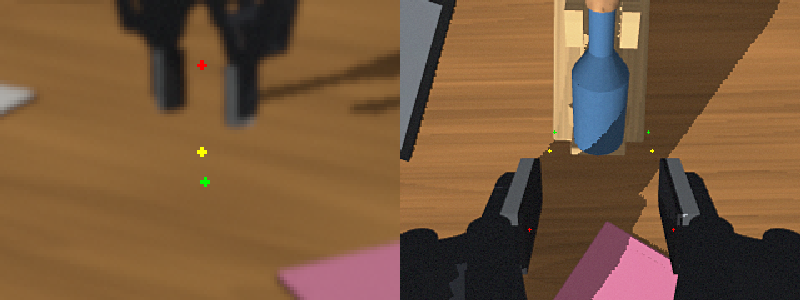

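The overlay shows the real fingertips at about 23 mm *behind* the reported TCP (yellow at crop (202,152), tips mean (205,115)), in both views. So the real grasp point is about 37 mm behind the reported one along the tool axis, and the first grasp closed above the bottle. I correct for this and regrasp.

```bash
cat >> h.py <<'E'
D=.037
def cmd(p,q): return np.array(p)+D*zax(q)
def px_tip(cam='scene'): return proj(cam,np.array(read_eef_pos())-D*zax(read_tcp_rot()))
E
python3 - <<'E'
from h import *
q=tool(-80,PSI);z=zax(q);C=cmd(G,q)
move_gripper(.085,40)
movel(C-.06*z,speed=.2)
for d in(.03,.015,.0):
    movel(C-d*z,speed=.08);f=np.array(read_ft_force());print(d,f.round(1))
    if np.linalg.norm(f)>8: break
move_gripper(.02,40);print('gap',read_finger_gap(),np.round(read_ft_force(),1))
if read_finger_gap()>.04:
    movel(C+[0,0,.02],speed=.05);movel(C+[0,0,.17],speed=.15)
    print('gap',read_finger_gap(),np.round(read_ft_force(),1),np.round(read_qpos(),2))
    for y in(-1.,-1.2,-1.4):
      u=tool(-25,y)
      for h in(.25,.15,.061):
        k=inverse_kinematics(cmd([.507,.003,h],u),u);print(y,h,k if k is None else np.round(k,2).tolist())
print(read_time_s());a=snap('scene')
w=snap('wrist')
cv2.imwrite('pics/m5.png',np.hstack([cv2.resize(a[60:285,100:400],(400,300)),cv2.resize(w,(400,300))])[:,:,::-1])
E
```

```text
0.03 [-0.2  0.1 -1.1]
0.015 [-0.2 -0.2  0.9]
0.0 [-0.3  1.1  0.2]
gap 0.042811464057547176 [-2.9  2.1  4.9]
gap 0.042883402393338904 [-0.7  0.2 -2.5] [ 0.71  0.09 -0.29  1.97 -0.05  0.93 -1.14]
-1.0 0.25 [0.41, 0.57, -1.24, 2.2, 1.5, 1.76, 2.2]
-1.0 0.15 [0.07, 0.63, -0.82, 2.23, 1.51, 1.61, 1.99]
-1.0 0.061 [-1.81, 1.81, 1.33, 2.27, -1.07, 0.64, -2.53]
-1.2 0.25 [0.37, 0.72, -1.24, 2.08, 1.44, 1.97, 2.12]
-1.2 0.15 [0.23, 0.84, -1.04, 2.1, 1.5, 1.9, 1.95]
-1.2 0.061 [-1.71, 1.72, 1.34, 2.15, -0.77, 0.77, -2.84]
-1.4 0.25 [0.22, 0.66, -1.03, 1.96, 1.27, 1.95, 2.06]
-1.4 0.15 [0.07, 0.77, -0.82, 1.98, 1.28, 1.83, 1.92]
-1.4 0.061 [0.08, 0.98, -0.82, 1.95, 1.4, 1.86, 1.79]
21.525
```

View pics/m5.png

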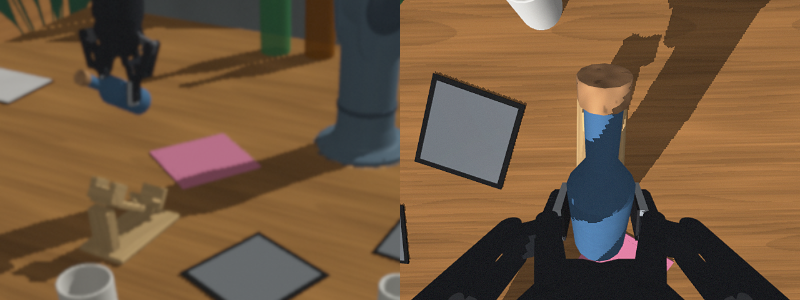

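Held (gap 42.8 mm), and the picture shows the bottle clear of the rest. Now I stand it up above the mat.

Run:
```python
from h import *
for y in(-1.2,-1.3,-1.4):
    u=tool(-25,y)
    try:
        move_ptp(cmd([.507,.003,.2],u),u); print(y,np.round(read_qpos(),2)); movel(cmd([.507,.003,.10],u),speed=.15); break
    except MotionError as e: print(y,e)
pause(.2);print(np.round(read_qpos(),2),read_finger_gap(),np.round(read_ft_force(),1),read_time_s())
a=snap('scene');w=snap('top')
for c in('scene','top'):
  for n in ['bottle_foot','bottle_mid','bottle_neck']:
    t=tip_of(c,n);print(c,n,[(np.round(k['at']).tolist(),round(k['confidence'],2)) for k in t[:2]],'exp',proj(c,np.array([.507,.003,.1])+[0,0,{'t':0,'d':.075,'k':.119}[n[-1]]-S]).round())
cv2.imwrite('pics/m6.png',np.hstack([cv2.resize(a[150:330,200:440],(400,300)),cv2.resize(w[170:290,250:410],(400,300))])[:,:,::-1])
```

```text
-1.2 [ 0.22  0.69 -1.03  2.09  1.41  1.84  2.04]
[ 0.13  0.89 -0.91  2.09  1.51  1.83  1.88] 0.04277001114637767 [-0.2  0.9 -1.7] 25.325
scene bottle_foot [([292.0, 251.0], 0.74), ([168.0, 306.0], 0.42)] exp [288. 249.]
scene bottle_mid [([286.0, 217.0], 0.86)] exp [287. 219.]
scene bottle_neck [([290.0, 199.0], 0.79)] exp [287. 200.]
top bottle_foot [([342.0, 239.0], 0.5)] exp [341. 238.]
top bottle_mid [([342.0, 235.0], 0.79), ([174.0, 198.0], 0.57)] exp [342. 236.]
top bottle_neck [([342.0, 233.0], 0.52)] exp [343. 235.]
```

View pics/m6.png

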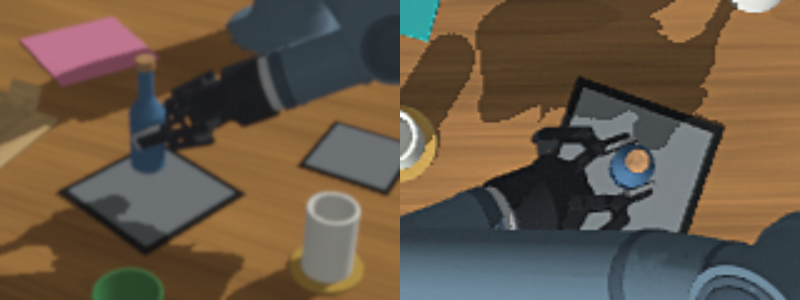

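Upright over the mat, within 2–4 px of prediction. Lowering with force feedback, releasing and backing off.

Run:
```python
from h import *
u=tool(-25,-1.2);M=[.507,.003]
movel(cmd([*M,.068],u),speed=.08);pause(.1);f0=np.array(read_ft_force());h=.068
while h>.054:
    h-=.0015;movel(cmd([*M,h],u),speed=.03);f=np.array(read_ft_force())-f0
    if np.linalg.norm(f)>3: break
print('h',h,f.round(1))
move_gripper(.07);pause(.1);print(read_finger_gap(),np.round(read_ft_force(),1))
c=cmd([*M,h],u);movel(c-.12*zax(u),speed=.15)
print(read_time_s(),np.round(read_qpos(),2))
snap('scene');snap('top')
for n in ['bottle_foot','bottle_mid','bottle_neck']:
    r=[];
    for c in('scene','top'):
        t=tip_of(c,n);r.append(ray(c,t[0]['at']));print(c,n,np.round(t[0]['at']),round(t[0]['confidence'],2),'exp',proj(c,np.array([.507,.003,.004+{'t':0,'d':.075,'k':.119}[n[-1]]])).round())
    print(tri(r)[0].round(4))
for y in(0,.5,-.5,-1,1,-1.5): k=inverse_kinematics(cmd([.507,.003,.125],down(y)),down(y));print(y,k if k is None else np.round(k,2))
```

```text
h 0.059 [-2.4  0.5  7.9]
0.06995851782501215 [ 0.   0.4 -1.2]
29.3083 [-0.08  0.91 -0.93  2.02  1.34  1.92  1.79]
scene bottle_foot [288. 267.] 0.58 exp [289. 264.]
top bottle_foot [340. 240.] 0.76 exp [340. 239.]
[ 0.5067  0.0025 -0.0035]
scene bottle_mid [287. 234.] 0.93 exp [288. 235.]
top bottle_mid [342. 239.] 0.8 exp [341. 237.]
[ 0.5032 -0.      0.0775]
scene bottle_neck [289. 220.] 0.57 exp [287. 217.]
top bottle_neck [340. 231.] 0.82 exp [342. 236.]
[0.5179 0.0108 0.1244]
0 [-1.14  0.77  1.38  2.08 -0.88  1.08 -0.89]
0.5 [-1.14  0.77  1.38  2.08 -0.88  1.08 -0.39]
-0.5 [-1.14  0.77  1.38  2.08 -0.88  1.08 -1.39]
-1 [-1.14  0.77  1.38  2.08 -0.88  1.08 -1.89]
1 [-0.88  0.4   0.93  2.07 -0.42  0.87 -0.28]
-1.5 [ 0.97  0.68 -1.31  2.    0.76  1.08  2.52]
```

The bottle stands on the mat where expected (about (0.507, 0.003)). Now I rise, view it from above to locate the neck, and compute a position.

Run:
```python
from h import *
p=np.array(read_eef_pos());movel(p+[0,0,.17],speed=.25)
q0=np.array([.35,.15,-.5,1.75,.1,1.2,-2.3]);
move_j([.3,.3,-.6,1.74,.18,1.16,-2.1]);print(np.round(read_eef_pos(),3),np.round(read_qpos(),2),read_time_s())
o=views([([.46,-.01,.26],down(0)),([.50,.02,.26],down(.0))],['bottle_foot','bottle_mid','bottle_neck'],'wm')
H={'bottle_foot':0,'bottle_mid':.075,'bottle_neck':.119}
g=lambda x,n: np.array([x[0],x[1],.004+H[n]])
x,r=pose3(o,g,[.507,.003]);print(x.round(4));[print(a[1],round(a[3],2),a[2].round(),b) for a,b in zip(o,r)]
print(np.round(read_qpos(),2),read_time_s())
a=[cv2.resize(cv2.imread(f'pics/wm{i}.png'),(400,300)) for i in(0,1)];cv2.imwrite('pics/m7.png',np.hstack(a))
```

```text
[0.572 0.079 0.219] [ 0.3   0.3  -0.6   1.74  0.18  1.16 -2.1 ] 34.0167
[0.5075 0.0034]
bottle_foot 0.64 [311. 155.] [0.6, -0.8]
bottle_mid 0.85 [311. 161.] [-1.6, 0.3]
bottle_neck 0.85 [307. 167.] [0.9, -0.4]
bottle_foot 0.73 [333. 186.] [-0.2, -0.1]
bottle_mid 0.6 [338. 197.] [-2.6, 1.6]
bottle_neck 0.64 [336. 209.] [1.9, -0.3]
[ 0.51  0.1  -0.66  1.87  0.07  1.2  -1.75] 35.6833
```

View pics/m7.png

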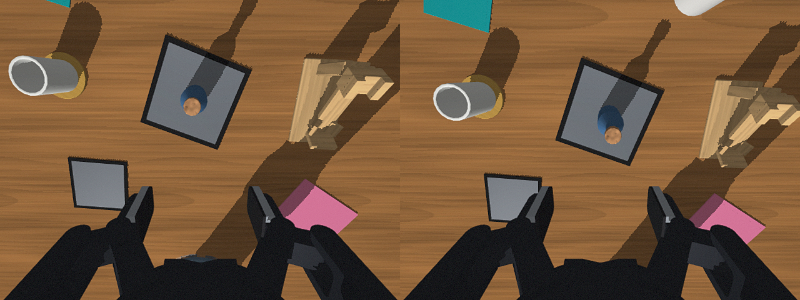

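Bottle upright on the mat at (0.5075, 0.0034), its stopper at m7 (192,107) and (613,135). Grasping the neck, lifting, and re-measuring the tube from the same hand orientation.

```bash
cat >> h.py <<'E'
def rim(P,im,c=(.545,.2525)):
    c0=proj('wrist',[*c,.09],P);g=im.min(2)
    m=(g>150).astype(np.uint8);k=np.zeros_like(m);cv2.circle(k,tuple(c0.round().astype(int).tolist()),48,1,-1);m&=k
    cs=max(cv2.findContours(m,0,cv2.CHAIN_APPROX_NONE)[0],key=lambda a:len(a))
    w=np.array([atz('wrist',a[0],.09,P)[:2] for a in cs])
    # keep only points near the outer radius
    s=least_squares(lambda x:np.hypot(*(w-x[:2]).T)-.0288,c,loss='cauchy',f_scale=.0008);return s.x,len(w),np.abs(s.fun).mean()
E
python3 - <<'E'
from h import *
q=down(0);B=np.array([.5075,.0034])
move_gripper(.05,40);movel([*B,.20],q,speed=.2)
movel([*B,.088],speed=.12);print('F',np.round(read_ft_force(),1))
move_gripper(.01,40);print('gap',read_finger_gap(),np.round(read_ft_force(),1))
movel([*B,.11],speed=.06);movel([*B,.215],speed=.2);print('gap',read_finger_gap(),np.round(read_ft_force(),1))
for i,p in enumerate([[.475,.22,.215],[.475,.265,.215]]):
    movel(p,speed=.25);pause(.15);P=camera_params('wrist');im=snap('wrist',f'wx{i}.png')
    print('rim',rim(P,im))
    for n,z in(('tube_mouth',.09),('tube_floor',.012)):
        for t in tip_of('wrist',n)[:1]: print(n,np.round(t['at']),round(t['confidence'],2),atz('wrist',t['at'],z,P).round(4))
    for n,h in(('bottle_foot',0),('bottle_neck',.119)):
        for t in tip_of('wrist',n)[:1]: print(n,np.round(t['at']),round(t['confidence'],2),(atz('wrist',t['at'],.215+.037-.121+h,P)[:2]-read_eef_pos()[:2]).round(4))
print(read_time_s())
a=[cv2.resize(cv2.imread(f'pics/wx{i}.png'),(400,300)) for i in(0,1)];cv2.imwrite('pics/m8.png',np.hstack(a))
E
```

```text
F [0.5 0.4 0.2]
gap 0.0204550297832781 [-0.6 -0.8  4.1]
gap 0.02044156310047173 [-0.3  0.  -2.5]
rim (array([0.54450255, 0.2520361 ]), 198, np.float64(0.00066164848879803))
tube_mouth [280. 138.] 0.98 [0.547  0.2516 0.09  ]
tube_floor [288. 135.] 0.89 [0.5462 0.2515 0.012 ]
bottle_neck [319. 324.] 0.73 [-0.0007 -0.0004]
rim (array([0.54422033, 0.25110064]), 226, np.float64(0.0021652258056730736))
tube_mouth [336. 138.] 0.55 [0.5465 0.2512 0.09  ]
tube_floor [331. 135.] 0.96 [0.5464 0.2526 0.012 ]
bottle_neck [317. 324.] 0.62 [-0.001   0.0014]
41.3083
```

View pics/m8.png

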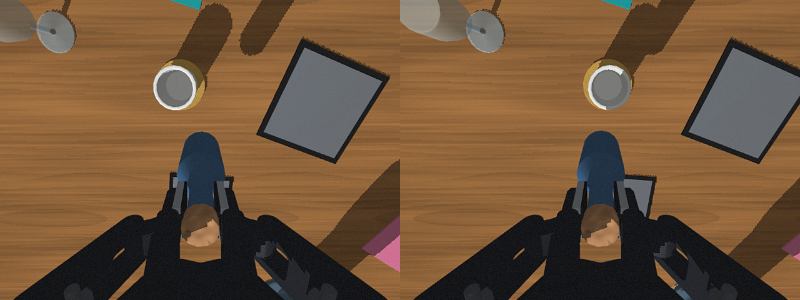

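The neck is held (gap 20.4 mm, load about 2.5 N); the pictures show the bottle hanging straight, tube rim at m8 (175,88). The tube estimates agree to about 2 mm in x (rim 0.5444, networks 0.5465). I check the foot's position in the hand numerically, then lower under force control.

Run:
```python
from h import *
P=camera_params('wrist');e=np.array(read_eef_pos());im=snap('wrist').astype(int)
b=(im[:,:,2]>im[:,:,0]+15)&(im[:,:,2]>im[:,:,1]+8);b[:180]=0;b[300:]=0;b[:,:260]=0;b[:,380:]=0
rows=np.where(b.sum(1)>5)[0];r0=rows[0];c=[np.where(b[r])[0] for r in (r0+12,r0+25,r0+40)]
print('blue top row',r0,[(k[0],k[-1]) for k in c])
for dx in(-.004,0,.004):
    th=np.linspace(0,6.28,200);pts=[proj('wrist',[e[0]+dx+r*np.cos(t),e[1]+r*np.sin(t),z],P) for t in th for r,z in((.018,.131),(.022,.135))]
    pts=np.array(pts);print(dx,'pred top',pts[:,1].min().round(1),'cols',pts[:,0].min().round(1),pts[:,0].max().round(1))
X=np.array([.5455,.2516])
movel([*X,.215],speed=.2);movel([*X,.182],speed=.1);pause(.15)
f0=np.array(read_ft_force());z=.182
while z>.15:
    z-=.003;movel([*X,z],speed=.05);f=np.array(read_ft_force())-f0;print(round(z-.084,3),f.round(1),end=' ')
    if abs(f[2])>5 or np.hypot(f[0],f[1])>6: print('STOP');break
print(read_finger_gap(),read_time_s(),np.round(read_ft_torque(),2))
```

```text
blue top row 211 [(np.int64(298), np.int64(344)), (np.int64(293), np.int64(349)), (np.int64(289), np.int64(353))]
-0.004 pred top 214.8 cols 292.4 349.2
0 pred top 209.7 cols 292.3 349.3
0.004 pred top 204.4 cols 292.1 349.5
0.095 [-0.6  0.7  0.5] 0.092 [ 0.5  0.2 -0.1] 0.089 [ 0.6  0.6 -0.7] 0.086 [-0.   0.9 -0.9] 0.083 [-0.6 -0.3 -0.2] 0.08 [-0.  -0.3 -0.8] 0.077 [ 0.1  0.7 -0. ] 0.074 [-0.4  0.3  0.1] 0.071 [-0.5 -0.1 -0.5] 0.068 [0.4 0.3 0.1] 0.065 [ 0.2  0.9 -0.3] 0.020645052462554648 45.25 [ 0.   -0.03 -0.05]
```

Foot is 25 mm inside the tube with no contact force. Continuing to the floor.

Run:
```python
from h import *
X=np.array([.5455,.2516]);f0=np.array(read_ft_force());z=.149;f=f0*0
while z>.088:
    z-=.006 if z>.108 else .0015
    movel([*X,z],speed=.06 if z>.102 else .03);f=np.array(read_ft_force())-f0
    if abs(f[2])>3.5 or np.hypot(f[0],f[1])>6: break
pause(.2);print('foot z',z-.084,f.round(1),np.round(np.array(read_ft_force())-f0,1),read_finger_gap(),read_time_s())
```

```text
foot z 0.01099999999999994 [-1.1 -2.3  8.5] [-1.2 -2.4  9.2] 0.020315903399138996 49.2
```

Contact at nominal foot height 11 mm (floor 12 mm). Releasing, rising straight, checking.

Run:
```python
from h import *
X=[.5455,.2516]
move_gripper(.05);pause(.1);print(read_finger_gap(),np.round(read_ft_force(),1))
movel([*X,.24],speed=.15);movel([.47,.22,.26],speed=.2);pause(.2)
a=snap('scene');w=snap('wrist')
for c in('scene','wrist'):
    for n in('bottle_neck','bottle_mid'):
        for t in tip_of(c,n)[:1]: print(c,n,np.round(t['at']),round(t['confidence'],2),'exp home',proj(c,[*X,.012+(.119 if n[-1]=='k' else .075)]).round(1))
print(read_time_s(),np.round(read_ft_force(),1))
cv2.imwrite('pics/m9.png',np.hstack([cv2.resize(a[190:400,180:520],(485,300)),cv2.resize(w[60:285,180:416],(315,300))])[:,:,::-1])
```

```text
0.05040172226111321 [-0.2 -0.4 -0.2]
scene bottle_neck [402. 257.] 0.79 exp home [401.1 256.1]
scene bottle_mid [397. 275.] 0.63 exp home [398.8 275.6]
wrist bottle_neck [282. 134.] 0.83 exp home [283.5 132.9]
wrist bottle_mid [289. 133.] 0.85 exp home [288.2 131.3]
51.8833 [-0.2 -0.3  0.6]
```

View pics/m9.png

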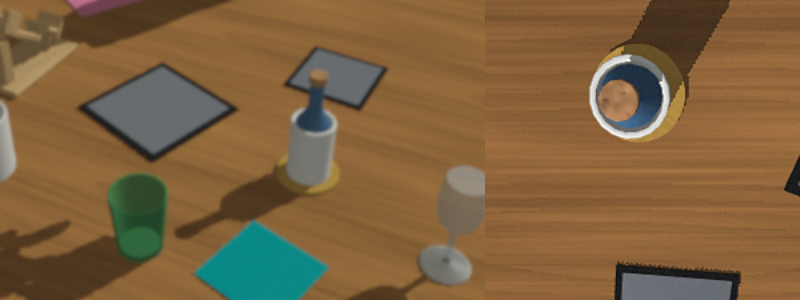

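The bottle stands home in the tube (crop (317,110)), with only its shoulder and neck above the rim. The tumbler and wine glass are unmoved.

```bash
python3 -c "
from h import *
sign_off();print(read_time_s())"
```

```text
the job is handed in; nothing more can be done
the job is handed in; nothing more can be done
```

The job is done and handed in at about 52 s of the 72 s allowed. I lifted the blue bottle out of its rest, stood it on the large black-bordered grey mat and let go. I then took it again by the neck and lowered it into the white tube. It met the floor at a nominal foot height of 11 mm (the floor is at 12 mm), with about 9 N of contact force, and I let go only then.

**Last checks:** the bottle's neck and middle show within 2 px of their fully-home positions in both the scene and wrist cameras. The wrist force is near zero. The tumbler and wine glass look unmoved. The jug is only partly in the last picture, but nothing was moved near it.

**What failed or disagreed:**
- **First grasp:** it missed because the real grasp point lies about 30–37 mm behind the reported TCP. The fingers closed on top of the bottle with about 14 N, but the bottle did not shift. I corrected the offset and regrasped.
- **Tube position:** two estimates differed by about 2 mm in x. The bottle still went in without any contact force.
- **Neck grip:** the fingers read 20.4 mm on the 18 mm neck, so a pad may also have touched the shoulder or stopper edge. The hold was steady throughout.

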